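# Jack up the model trimmer on a packing plate and hold it

## Task

The model trimmer's front has to be held up so that a foot can be changed. Take just the top plate off the stack of packing plates and lay it flat on the bench with its far end under the trimmer's marked lift lug and its length running out from the trimmer; stand the whole base of the toe jack on the plate, toe towards the trimmer, the saddle centred under the lug's round pad, and let go; then press the jack's handle fully down so that the front of the trimmer rises on the jack alone. Finish while still holding the handle down, and leave the other plates and the things standing around where they are.

Things in the scene. Friction and masses are not known exactly. Their poses are not given: they have to be found in the camera images.
- trimmer: model trimmer: white housing about 135 long (x), 108 wide, 145 high on a dark base, hinged along its rear to a fixed steel bracket. A steel lift lug, 40 wide and 8 thick, juts 60 mm from its front towards the robot side at 74 to 82 mm above the bench; nothing is below the lug. Origin: on the bench straight below the lift pad; its x axis points from the lug to the trimmer (housing front at x = +50 mm, front feet at +62), z up. Fixed to the bench.
- lift_pad (a point): the marked lift point: centre of the underside of the round rubber pad (32 mm diameter, 8 thick) under the lug's end, 66 mm above the bench when the trimmer is down. A raised round boss on top of the lug (26 mm diameter, top 86 mm above the bench) marks the same axis. Lifting the pad tilts the whole trimmer about its rear hinge, 205 mm behind the pad and 30 mm above the bench; it falls back by its weight (about 6 N at the pad).
- jack: toe jack, about 0.6 kg, loose. Base plate 178 x 54 x 8 mm, from x = -100 to +78 mm of the origin. Grey column 40 (x) x 36 (y) mm, up to 92 mm high, centred on the origin: grip it across its 36 mm. A toe reaches forward (+x) from the column and carries the saddle; the handle reaches backward (-x). Origin: centre of the column, on the underside of the base; z up.
- saddle (a point): centre of the top of the jack's round saddle (30 mm diameter), 60 mm in front (+x) of the jack's origin; 42 mm above the jack's underside with the handle up, 76 mm with the handle fully down. On the bare bench it therefore raises the pad only 10 mm, on a packing plate 22 mm.
- jack_handle (a joint): the jack's handle: 0 = up (sprung back there when let go), 0.6 rad = fully down. The saddle rises 34 mm over this stroke, in proportion, and sinks when the handle is released. Pivot 29 mm behind (-x) the jack's origin, 50 mm above its underside. Fully down takes about 10 N at the handle's pad under load.
- handle_pad (a point): centre of the top face of the rubber press pad (38 long x 40 wide) at the handle's end. In the jack's frame at x = -92, z = 90 mm with the handle up, at about x = -104, z = 47 mm with it fully down.
- plate_top: top plate of the stack of three equal plywood packing plates, each 190 (x) x 60 (y) x 12 mm, about 90 g; grip across the 60 mm. Origin: centre of its underside, 24 mm above the bench at the start.
- plate_middle: middle plate of the stack, stays where it is. Origin: centre of its underside.
- plate_bottom: bottom plate of the stack, stays where it is. Origin: centre of its underside. (The stack and the jack start one at the left, one at the right of the trimmer. Behind the left place stands a fixed grinding box of clear acrylic, hard to see: front face at world x = 0.61, from y = 0.26 to 0.59, 294 mm high; keep clear of it.)
- articulator: metal articulator with stone models (a hinged dental jaw frame), fixed to the bench between the work and the right-hand things, 118 x 75 mm, 124 high: an obstacle, carry things round or over it. Origin: centre of its underside.
- powder_jar: white jar with a pale cap, 51 mm diameter, 55 high, a bystander. Origin: centre of its underside.
- pink_model: pink dental model, 54 x 60 x 28 mm, a bystander. Origin: centre of its underside.
- tape: roll of masking tape lying flat, 66 mm diameter, 20 high, a bystander. Origin: centre of its underside.

How it is judged:
On the way, in this order (a step that is already met when the one before it is completed fails the run):
1. the top plate lies flat on the bench under the lift pad, let go (height (world z) of plate_top below 0.004 m and angle between plate_top's own z axis and vertical below 0.04 rad and x of lift_pad in the frame of plate_top between -0.11 and 0.11 m and y of lift_pad in the frame of plate_top between -0.03 and 0.03 m and contact force between the fingers and plate_top below 0.3 N), for 0.2 s.
2. the jack stands on the plate, saddle centred under the pad, let go, with the handle up and the trimmer still down (height (world z) of plate_top below 0.004 m and angle between plate_top's own z axis and vertical below 0.04 rad and x of lift_pad in the frame of plate_top between -0.11 and 0.11 m and y of lift_pad in the frame of plate_top between -0.03 and 0.03 m and horizontal distance between saddle and lift_pad below 0.015 m and z of jack in the frame of plate_top between 0.009 and 0.015 m and angle between jack's own z axis and vertical below 0.05 rad and contact force between the fingers and jack below 0.3 N and value of joint jack_handle below 0.1 rad and height (world z) of lift_pad below 0.069 m), for 0.2 s.
3. the handle is fully down and the trimmer is raised (value of joint jack_handle above 0.53 rad and height (world z) of lift_pad above 0.081 m), for 0.2 s.
At the end, for the whole second after the job is handed in: Robot still presses the jack (>1 N), handle beyond 0.53 rad; lift pad above 81 mm, carried by the jack (>2 N), not the robot; jack upright on the plate, saddle within 15 mm of the pad's axis; plate flat on the bench below the pad; other plates and things within 30 mm (all of step 3 and height (world z) of plate_top below 0.004 m and angle between plate_top's own z axis and vertical below 0.04 rad and x of lift_pad in the frame of plate_top between -0.11 and 0.11 m and y of lift_pad in the frame of plate_top between -0.03 and 0.03 m and horizontal distance between saddle and lift_pad below 0.015 m and z of jack in the frame of plate_top between 0.009 and 0.015 m and angle between jack's own z axis and vertical below 0.05 rad and distance of each of plate_middle, plate_bottom, powder_jar, pink_model, tape from where it was at the start of the episode below 0.03 m and contact force between any of the fingers, the arm and jack above 1 N and contact force between jack and trimmer above 2 N and contact force between each of the arm, the fingers and trimmer below 0.5 N and linear speed of jack below 0.02 m/s); the arm keeps its last pose, push and grip.
It fails at once if another plate or a bystander is moved more than 30 mm (distance of any of plate_middle, plate_bottom, powder_jar, pink_model, tape from where it was at the start of the episode above 0.03 m).
It also fails if it takes over 72 s, if anything falls off the work surface, if the arm or the gripper's body presses on something with over 40 N, if the wrist force passes 120 N, or if a joint passes its speed limit or range.

## Robot

A 6-joint arm with a two-finger parallel gripper is mounted at the origin on a cart in front of the work surface, level with it; the furniture and walls round the work are solid. World frame = base frame: x ahead of the robot, y to its left, z up, the work surface at z = 0. Lengths are in m, angles in rad, forces in N, time in s.
With the tool pointing down it reaches from about 0.35 to 0.925 m from the base axis. Payload 6.4 kg.
Tool frame: the origin (TCP) lies midway between the tips of the shut fingers; the grasp point (between the pads) lies 19 mm behind it; z points along the fingers, y is the line along which they close (so a half turn about z gives the same grasp; the last joint's range is limited). The gripper opens to 85 mm and grips with 20 to 120 N. Pads are 22 mm wide; open, the fingers measure 114 mm over their backs; the gripper's body (76 mm by 85 mm) begins 54 mm behind the grasp point. The pads swing forward as they close: fully open they stand 13 mm farther back than shut.
Start: joints at [-1.381, 0.245, 1.558, -0, 1.339, -0.174], TCP at [0.231, -0.607, 0.231] pointing down, gripper open.
Joint ranges: [-3.13, 3.13], [-1.02, 2.26], [0.13, 2.54], [-0.95, 4.09], [0.21, 2.88], [-2.74, 2.74]. Speed limits (rad/s): [2.57, 2.57, 3.14, 3.14, 3.14, 3.14].

## Interface

Orientations are given as a unit quaternion [x, y, z, w].
In Python, from plant import get_obs, cams, arm gives the robot as it stands. The module is installed in compiled form; this text tells all that it offers.
- The arm moves only by the tool step_arm, never from a script. Its argument "rows" is text: rows parted by semicolons, each of 7 numbers parted by spaces: the shift along the tool's x, y, z in cm, then the turn, a rotation vector about the tool's x, y, z in degrees, then the opening in per cent of the stroke, from 0 (shut) to 100 (fully open). In form: x y z ax ay az claw; .... A call has 1 to 20 rows; each row shifts and turns the commanded pose from where the row before left it, along the tool's axes as they then stand; what a row does not reach is not made up. A row lasts 1/8 s, in which the tool goes at most 62.5 mm and 10.7 degrees, less where a joint would pass 70% of its speed; a pose out of reach is approached as far as the arm can. A call with a gripper value outside its range is refused whole. The fingers move at their own pace and stop on an object; "force" is the grip in N (left out, the last holds). Time passes only in rows, so rows that do not move let the fingers close. It gives the time, the measured TCP pose, the force, the opening and the grip force at its end, in the units of the state.
- get_obs(): the state, without advancing time (a new reading comes with each control period).
- cams.grab_frame(name): name is "side" or "top"; returns a dict with "color" (384x512x3 uint8, red, green, blue), "fx", "fy", "cx", "cy" (pixels), "position" and "orientation" of the camera in the world. Camera axes: x right, y down, z forward; pixel columns grow to the right and rows downward; lengths in m; the calibration is good to about 2 mm. A picture is of the moment at which its call begins. There is no depth.
- arm.job_done(): hands the job in; it is judged then, once.
The state is a dict: "time": time; "joints": joint angles; "joint_velocities": joint speeds; "effort": joint torques, N m; "tool_pos": TCP position; "tcp_rot": TCP orientation; "force": force on the tool from outside, world axes, zero at the start; "wrist_torque": the same for the moment, N m; "gripper_width": opening from 0.0 (shut) to 1.0 (fully open); "finger_force": force on a finger pad.
Only numpy, scipy, OpenCV 4.12 (cv2) and the standard library are available. Lean on these libraries where they do the work, as an engineer would, in place of code of your own. Each camera call takes 0.05 s, during which the arm holds its last target. There are 200 camera calls.

## Working session

There is one attempt and no reset: what is moved stays moved. The work goes in short steps, Python scripts to look and compute and a tool call to move; the robot and the scene stay as the last step left them, time stands still between calls to the robot, and variables do not carry over. Pictures are saved under pics/ and viewed, at most 10 in all, crops included, and the job is handed in when it is done.

Besides the shell and the picture viewer there is one more tool, called after "Call:" by a JSON object that holds its "op" and its "data", one argument or row to a line. step_arm: Moves the arm, as the interface text tells. Its arguments: {"type":"object","properties":{"rows":{"type":"string"},"force":{"type":"number"}},"required":["rows"]}

```bash
mkdir -p pics
cat > h.py <<'E'
import numpy as np, cv2, json
from scipy.spatial.transform import Rotation as R
def save(n,f):
    from plant import cams
    d=cams.grab_frame(n); cv2.imwrite(f'pics/{f}.png',d['color'][:,:,::-1])
    json.dump({k:(np.array(v).tolist()) for k,v in d.items() if k!='color'},open(f'pics/{f}.json','w'))
def px2w(f,u,v,z):
    d=json.load(open(f'pics/{f}.json')); r=R.from_quat(d['orientation']).apply([(u-d['cx'])/d['fx'],(v-d['cy'])/d['fy'],1.])
    p=np.array(d['position']); return (p+r*(z-p[2])/r[2]).round(4)
def w2px(f,p):
    d=json.load(open(f'pics/{f}.json')); c=R.from_quat(d['orientation']).inv().apply(np.array(p)-d['position'])
    return (c[0]/c[2]*d['fx']+d['cx'], c[1]/c[2]*d['fy']+d['cy'])
def big(f,g,x0,y0,x1,y1,s):
    cv2.imwrite(f'pics/{g}.png',cv2.resize(cv2.imread(f'pics/{f}.png')[y0:y1,x0:x1],None,fx=s,fy=s,interpolation=cv2.INTER_CUBIC))
E
python3 - <<'E'
from h import *
from plant import get_obs
save('top','t0');save('side','s0')
big('t0','t0b',0,0,512,384,1.56)
big('s0','s0b',0,0,512,384,1.56)
print(open('pics/t0.json').read(),open('pics/s0.json').read());print(get_obs())
E
```

```text
{"fx": 412.89944429247765, "fy": 412.89944429247765, "cx": 260.26472799478785, "cy": 202.16046672195304, "position": [0.36005032788973285, 0.03774323895053903, 1.3559255840840883], "orientation": [0.711471167525116, -0.6995267113252828, 0.042040913574323366, -0.051997302898510324]} {"fx": 477.09991547068034, "fy": 477.09991547068034, "cx": 254.40004842069584, "cy": 192.0203105582436, "position": [0.21959054664518055, 1.363208824937344, 0.6582102295026667], "orientation": [-0.09674520552615914, 0.8274971731932396, -0.5486224167716159, 0.07001597946590771]}
{'time': 0.1, 'joints': array([-1.38105558e+00,  2.45738113e-01,  1.55884790e+00,  3.47669493e-05,
        1.33867014e+00, -1.74106058e-01]), 'joint_velocities': array([ 1.21497580e-04, -1.85812606e-03, -3.13596422e-03,  8.18338794e-04,
        1.39764804e-05,  6.34656695e-04]), 'effort': array([-1.46214508e-03, -4.30671787e+01, -3.27129185e+01, -1.63424329e-04,
        2.80936292e-03, -5.95529940e-06]), 'tool_pos': array([ 0.23123642, -0.60697371,  0.23031818]), 'tcp_rot': array([ 9.83497913e-01,  1.80917559e-01,  1.04113925e-05, -8.31855432e-04]), 'force': array([-0.58016203,  0.76842841,  0.31821314]), 'wrist_torque': array([-0.03182071,  0.03505927, -0.01134088]), 'finger_force': 0.0, 'gripper_width': 0.9950038488305986}
```

View pics/t0b.png

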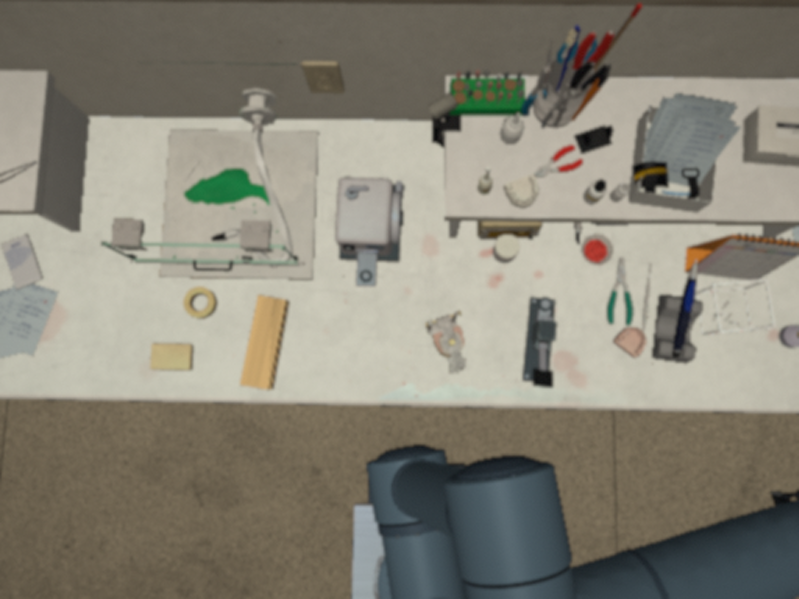

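View pics/s0b.png

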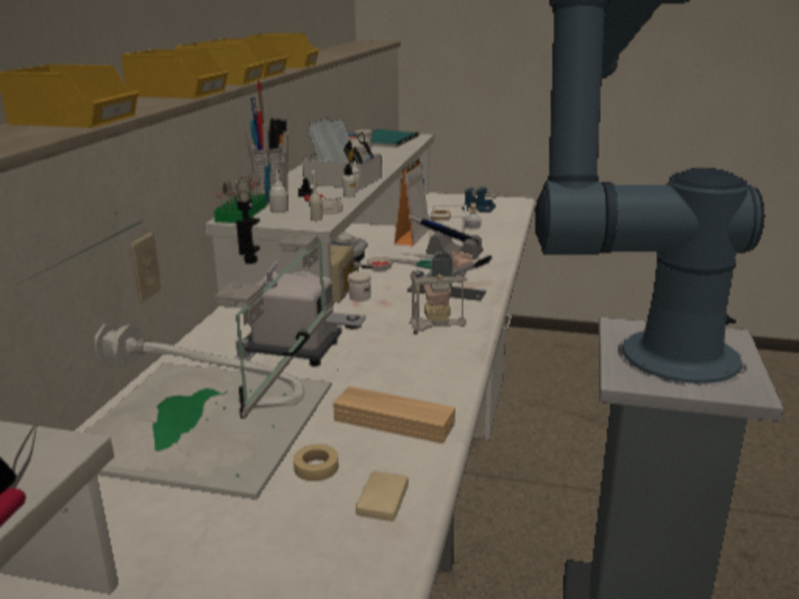

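Top view: stack on the left around (264,342), trimmer around (368,215) with its lug at (366,268), jack on the right around (540,340), and articulator at (450,340). I'll enlarge for precise pixels.

Run:
```python
from h import *
big('t0','c1',145,140,270,255,5.2)
big('t0','c2',260,170,370,255,7)
```

```text
(no output)
```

View pics/c1.png

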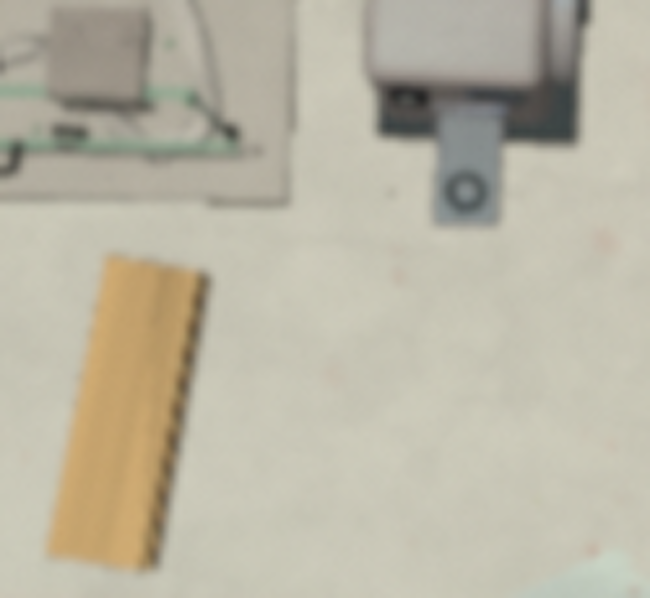

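View pics/c2.png

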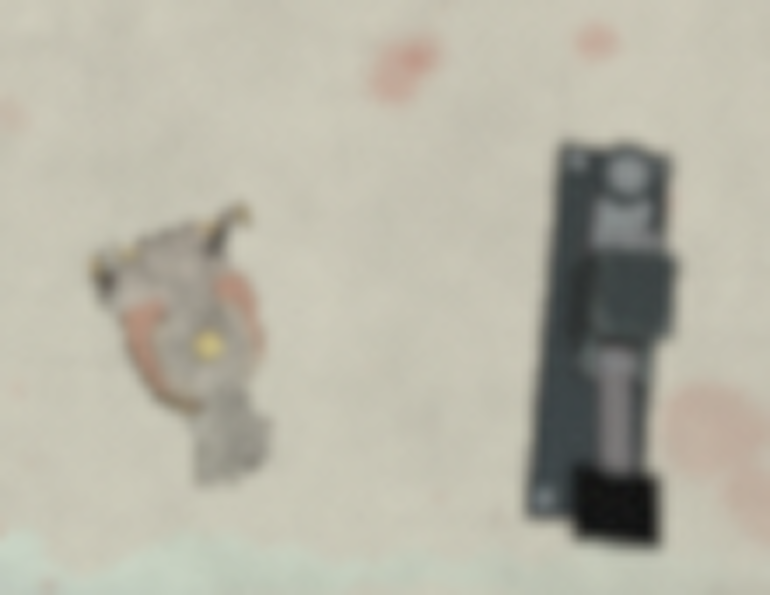

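Top plate corners in crop c1: (107,257), (204,274), (146,570), (47,556); boss (465,191). In crop c2: jack base corners (560,143), (668,152), (530,515); column top about (634,294); saddle (628,172); handle pad (617,508).

Run:
```python
from h import *
def c1(u,v,z): return px2w('t0',145+(u+.5)/5.2-.5,140+(v+.5)/5.2-.5,z)
def c2(u,v,z): return px2w('t0',260+(u+.5)/7-.5,170+(v+.5)/7-.5,z)
P=[c1(107,257,.036),c1(204,274,.036),c1(146,570,.036),c1(47,556,.036)]
print('plate',P,np.mean(P,0)); 
d=(P[0]+P[1]-P[2]-P[3])/2; print(np.linalg.norm(d),np.degrees(np.arctan2(d[1],d[0])), np.linalg.norm(P[0]-P[1]))
d=P[0]-P[1];print(np.degrees(np.arctan2(d[1],d[0])))
print('boss',c1(465,191,.086),'lug',c1(433,222,.082),c1(500,222,.082),c1(438,105,.082),c1(502,112,.082),'base',c1(378,138,.02),c1(578,143,.02))
a,b,c=c2(560,143,.008),c2(668,152,.008),c2(530,515,.008);d=a-c
print('jack',a,b,c,np.linalg.norm(d),np.degrees(np.arctan2(d[1],d[0])),np.linalg.norm(a-b))
print('col',c2(634,294,.092),'sad',c2(628,172,.042),'pad',c2(617,508,.09))
d=c2(628,172,.042)-c2(617,508,.09);print(np.degrees(np.arctan2(d[1],d[0])))
print('art',c2(100,260,.1),c2(245,215,.1),c2(270,450,.06),c2(200,485,.06))
print('tape',px2w('t0',199/1.56,303/1.56,.02),'pink',px2w('t0',630/1.56,341/1.56,.02))
```

```text
plate [array([0.5747, 0.3677, 0.036 ]), array([0.5649, 0.3065, 0.036 ]), array([0.3809, 0.3343, 0.036 ]), array([0.3884, 0.3956, 0.036 ])] [0.477225 0.351025 0.036   ]
0.187232863034244 -8.554219269159013 0.06197967408755878
80.90242053275874
boss [0.6102 0.1408 0.086 ] lug [0.5917 0.16   0.082 ] [0.5923 0.1195 0.082 ] [0.6639 0.159  0.082 ] [0.6601 0.12   0.082 ] base [0.6567 0.2025 0.02  ] [0.6553 0.0752 0.02  ]
jack [ 0.585  -0.2025  0.008 ] [ 0.5815 -0.2532  0.008 ] [ 0.4102 -0.1873  0.008 ] 0.17545962498535095 -4.969740728110311 0.05082066508813119
col [ 0.5044 -0.2194  0.092 ] sad [ 0.5664 -0.2274  0.042 ] pad [ 0.4108 -0.2114  0.09  ]
-5.870962585027926
art [0.5146 0.0151 0.1   ] [ 0.5355 -0.0482  0.1   ] [ 0.4352 -0.0628  0.06  ] [ 0.419  -0.0316  0.06  ]
tape [0.558  0.4948 0.02  ] pink [ 0.4926 -0.4069  0.02  ]
```

Call:
{"op": "step_arm", "data": {
  "rows": "0 0 0 0 0 10.42 100;0 0 0 0 0 10.43 100;2.69 -4.07 0 0 0 0 100;2.69 -4.07 0 0 0 0 100;2.69 -4.07 0 0 0 0 100;2.69 -4.07 0 0 0 0 100;2.69 -4.07 0 0 0 0 100;2.69 -4.07 0 0 0 0 100;2.69 -4.07 0 0 0 0 100;2.69 -4.07 0 0 0 0 100;2.69 -4.07 0 0 0 0 100;2.69 -4.07 0 0 0 0 100;0 0 0 0 0 0 100",
  "force": 40
}}

```text
time: 1.72
tool_pos: [0.5012, -0.1979, 0.2308]
tcp_rot: [1.0, 0.002, -0.0, -0.0]
force: [0.1, -0.3, -0.5]
gripper_width: 1.003
finger_force: 0.0
```

Call:
{"op": "step_arm", "data": {
  "rows": "-0.52 -4.64 0 0 0 0 100;-0.52 -4.64 0 0 0 0 100;-0.52 -4.64 0 0 0 0 100;-0.52 -4.64 0 0 0 0 100;-0.52 -4.64 0 0 0 0 100;-0.52 -4.64 0 0 0 0 100;-0.52 -4.64 0 0 0 0 100;-0.52 -4.64 0 0 0 0 100;-0.52 -4.64 0 0 0 0 100;-0.52 -4.64 0 0 0 0 100;-0.52 -4.64 0 0 0 0 100;-0.52 -4.64 0 0 0 0 100;0 0 0 0 0 8.7 100;0 0 5 0 0 0 100;0 0 5 0 0 0 100;0 0 0 0 0 0 100;0 0 0 0 0 0 100"
}}

```text
time: 3.85
tool_pos: [0.4393, 0.3564, 0.1331]
tcp_rot: [0.997, -0.076, 0.001, -0.001]
force: [-0.7, -0.7, 0.3]
gripper_width: 1.003
finger_force: 0.0
```

Call:
{"op": "step_arm", "data": {
  "rows": "0 0 4 0 0 0 100;0 0 4 0 0 0 100;0 0 2 0 0 0 100;0 0 1.1 0 0 0 100;0 0 0 0 0 0 100;0 0 0 0 0 0 66;0 0 0 0 0 0 60;0 0 0 0 0 0 60;0 0 0 0 0 0 60;0 0 0 0 0 0 60"
}}

```text
time: 5.1
tool_pos: [0.4392, 0.3571, 0.022]
tcp_rot: [0.997, -0.076, 0.001, -0.001]
force: [-0.8, 0.5, 5.8]
gripper_width: 0.684
finger_force: 43.7
```

Run:
```python
from h import *
save('side','s1');save('top','t1')
u,v=w2px('s1',[.4375,.357,.03]);u,v=int(u),int(v);print(u,v)
big('s1','s1c',u-60,v-50,u+60,v+40,6.6)
```

```text
267 263
```

View pics/s1c.png

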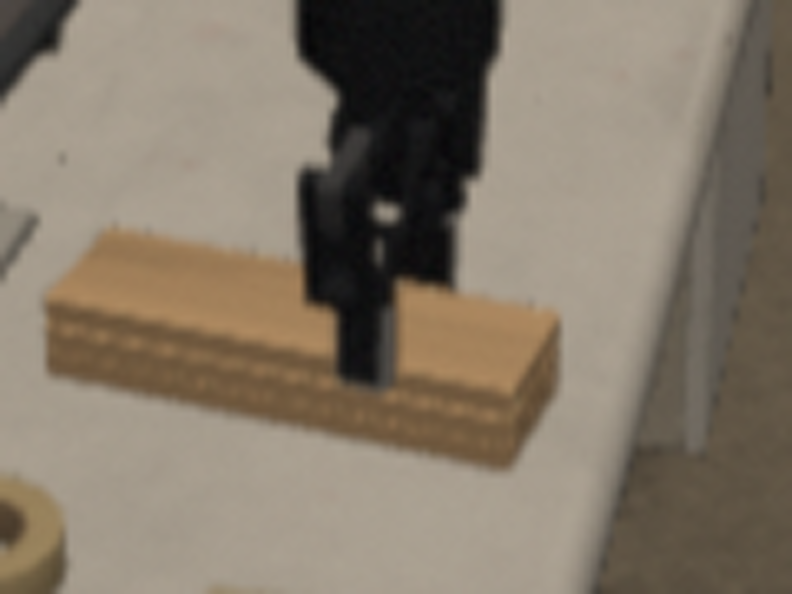

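The fingertip ends at (365,388), within the top plate's edge and above the middle plate's. Gripped, so I'll lift with more force.

Call:
{"op": "step_arm", "data": {
  "rows": "0 0 0 0 0 0 55;0 0 -0.4 0 0 0 55;0 0 -0.8 0 0 0 55;0 0 -1.5 0 0 0 55;0 0 -3 0 0 0 55;0 0 -3 0 0 0 55;0 0 0 0 0 0 55",
  "force": 60
}}

```text
time: 6.08
tool_pos: [0.44, 0.3574, 0.1108]
tcp_rot: [0.997, -0.076, 0.003, -0.002]
force: [0.8, 0.4, -2.1]
gripper_width: 0.676
finger_force: 64.4
```

Run:
```python
from h import *
save('side','s2');save('top','t2')
a=cv2.imread('pics/s2.png')[150:330,160:400];b=cv2.imread('pics/t2.png')[150:270,140:300]
a=cv2.resize(a,None,fx=2.2,fy=2.2);b=cv2.resize(b,(int(160*3.3*.5),396)) if 0 else cv2.resize(b,None,fx=3,fy=3)[:,:270]
cv2.imwrite('pics/s2c.png',cv2.hconcat([a[:360],b[:360]]))
```

```text
(no output)
```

View pics/s2c.png

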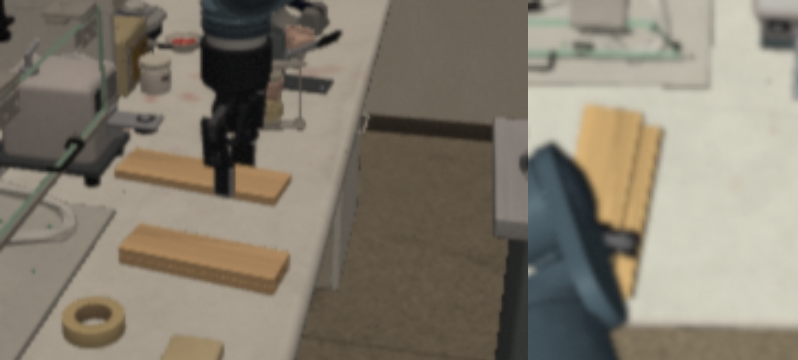

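Only the top plate came up, level and held well. I'll carry it in front of the lug, lower it, then slide it under.

Call:
{"op": "step_arm", "data": {
  "rows": "0 0 0 0 0 -8.6 55;0 3.1 0 0 0 0 55;0 3.1 0 0 0 0 55;0 3.1 0 0 0 0 55;0 3.1 0 0 0 0 55;0 3.1 0 0 0 0 55;0 3.1 0 0 0 0 55;0 3.1 0 0 0 0 55;0 0 3 0 0 0 55;0 0 3 0 0 0 55;0 0 3 0 0 0 55;0 0 0 0 0 0 55"
}}

```text
time: 7.68
tool_pos: [0.434, 0.139, 0.0141]
tcp_rot: [1.0, -0.001, -0.004, 0.0]
force: [0.4, -0.2, -1.6]
gripper_width: 0.679
finger_force: 64.6
```

Call:
{"op": "step_arm", "data": {
  "rows": "2.2 -0.1 0 0 0 0 55;2.2 0 0 0 0 0 55;2.2 0 0 0 0 0 55;0 0 0 0 0 0 55;0 0 0 0 0 0 55"
}}

```text
time: 8.3
tool_pos: [0.5027, 0.1403, 0.0173]
tcp_rot: [1.0, -0.001, -0.001, 0.0]
force: [0.0, 0.7, -0.2]
gripper_width: 0.677
finger_force: 64.7
```

Run:
```python
from h import *
from plant import get_obs
o=get_obs();print(o['tool_pos'],R.from_quat(o['tcp_rot']).as_matrix().round(4),o['force'])
save('side','s3');save('top','t3')
a=cv2.imread('pics/s3.png')[150:270,120:320];b=cv2.imread('pics/t3.png')[140:250,200:290]
cv2.imwrite('pics/s3c.png',cv2.hconcat([cv2.resize(a,(480,288)),cv2.resize(b,(236,288))]))
```

```text
[0.50267011 0.14026871 0.01734339] [[ 1.     -0.0017 -0.001 ]
 [-0.0017 -1.     -0.    ]
 [-0.001   0.     -1.    ]] [ 0.02789549  0.6578305  -0.15445455]
```

View pics/s3c.png

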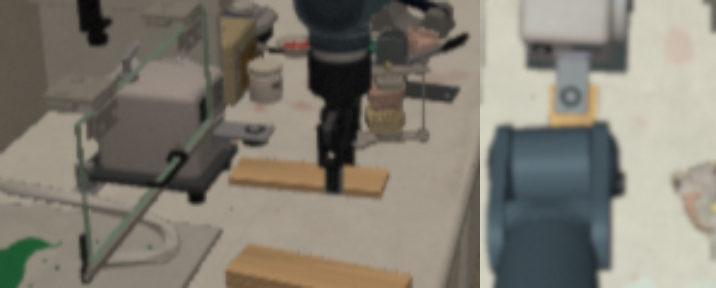

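The plate is level, centred on the lug in the top view, and its end is under the pad. I'll lower it and release.

Call:
{"op": "step_arm", "data": {
  "rows": "-0.2 0 1 0 0 0 55;0 0 0.5 0 0 0 55;0 0 0.35 0 0 0 55;0 0 0 0 0 0 55;0 0 0 0 0 0 72;0 0 0 0 0 0 85;0 0 0 0 0 0 85;0 0 0 0 0 0 85"
}}

```text
time: 9.4
tool_pos: [0.5016, 0.1402, -0.0012]
tcp_rot: [1.0, -0.001, 0.0, -0.0]
force: [-0.6, 0.1, 0.2]
gripper_width: 0.856
finger_force: 0.0
```

Call:
{"op": "step_arm", "data": {
  "rows": "0 0 -3 0 0 0 90;0 0 -6 0 0 0 100;0 0 -6 0 0 0 100;0 0 -6 0 0 0 100;0 6 0 0 0 0 100;0 6 0 0 0 0 100;0 6 0 0 0 0 100;0 6 0 0 0 0 100;0 6 0 0 0 0 100;0 6 0 0 0 0 100;0.4 0 0 0 0 5.3 100;0 0 0 0 0 0 100"
}}

```text
time: 10.9
tool_pos: [0.5047, -0.2204, 0.2086]
tcp_rot: [0.999, -0.047, -0.0, -0.0]
force: [-0.3, -0.3, -0.7]
gripper_width: 0.998
finger_force: 0.0
```

Run:
```python
from h import *
save('side','s4');save('top','t4')
big('t4','t4c',215,145,285,260,5.2)
```

```text
(no output)
```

View pics/t4c.png

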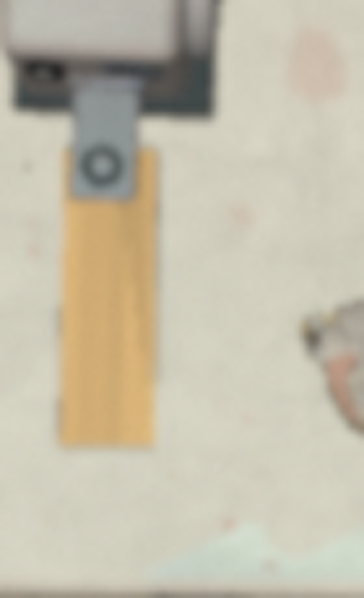

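Plate corners in the crop: (66,150), (158,150), (155,445), (59,445); boss (102,167).

Run:
```python
from h import *
f=lambda u,v,z: px2w('t4',215+(u+.5)/5.2-.5,145+(v+.5)/5.2-.5,z)
P=[f(66,150,.012),f(158,150,.012),f(155,445,.012),f(59,445,.012)];print(P,np.mean(P,0));d=P[0]+P[1]-P[2]-P[3];print(np.degrees(np.arctan2(d[1],d[0])))
print(f(102,167,.086))
```

```text
[array([0.6342, 0.1695, 0.012 ]), array([0.6351, 0.1107, 0.012 ]), array([0.447 , 0.1083, 0.012 ]), array([0.446 , 0.1685, 0.012 ])] [0.540575 0.13925  0.012   ]
0.5176729988281182
[0.609  0.1402 0.086 ]
```

Call:
{"op": "step_arm", "data": {
  "rows": "0 0.05 5 0 0 0 100;0 0 5 0 0 0 100;0 0 3 0 0 0 100;0 0 2.75 0 0 0 100;0 0 0 0 0 0 60;0 0 0 0 0 0 40;0 0 0 0 0 0 30;0 0 0 0 0 0 30;0 0 0 0 0 0 30;0 0 0 0 0 0 30;0 0 0 0 0 0 30",
  "force": 90
}}

```text
time: 12.38
tool_pos: [0.5062, -0.2212, 0.0533]
tcp_rot: [0.999, -0.047, 0.001, 0.001]
force: [-0.1, 0.3, 7.5]
gripper_width: 0.404
finger_force: 91.4
```

Call:
{"op": "step_arm", "data": {
  "rows": "0 0 -0.5 0 0 0 30;0 0 -1.5 0 0 0 30;0 0 -3 0 0 0 30;0 0 -4 0 0 0 30;0 0 -4 0 0 0 30;0 0 -4 0 0 0 30;0 0 -1 0 0 0 30;0 0 0 0 0 -5.4 30;0 0 0 0 0 0 30;0 0 0 0 0 0 30"
}}

```text
time: 13.62
tool_pos: [0.5042, -0.2199, 0.2298]
tcp_rot: [1.0, -0.001, -0.001, -0.001]
force: [-0.3, 0.5, -6.4]
gripper_width: 0.41
finger_force: 90.9
```

Run:
```python
from h import *
save('side','s5')
big('s5','s5c',230,60,370,200,4)
```

```text
(no output)
```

View pics/s5c.png

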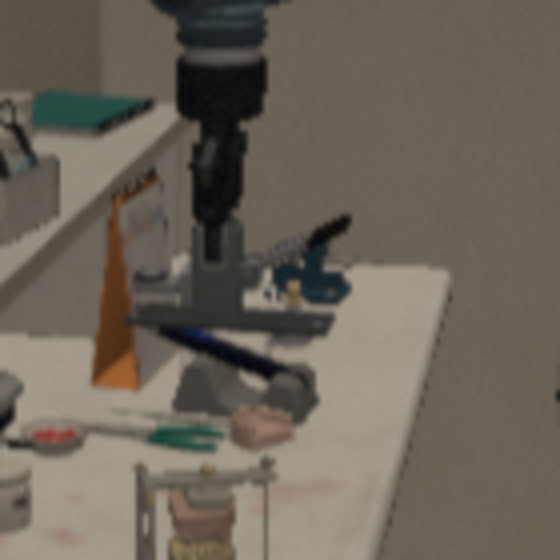

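The jack hangs level in the fingers and clears the articulator. I'll carry it across at x≈0.47.

Call:
{"op": "step_arm", "data": {
  "rows": "-1.7 -1 0 0 0 0 30;-1.7 -3 0 0 0 0 30;0 -4 0 0 0 0 30;0 -4 0 0 0 0 30;0 -4 0 0 0 0 30;0 -4 0 0 0 0 30;0 -4 0 0 0 0 30;0 -4 0 0 0 0 30;0 -4 0 0 0 0 30;0 -3 0 0 0 0 30;0 -1 0 0 0 0 30;0 0 0 0 0 0 30;0 0 4 0 0 0 30;0 0 4 0 0 0 30;0 0 4 0 0 0 30;0 0 2 0 0 0 30;0 0 0 0 0 0 30;0 0 0 0 0 0 30"
}}

```text
time: 15.92
tool_pos: [0.4721, 0.1391, 0.0925]
tcp_rot: [1.0, -0.001, 0.001, 0.0]
force: [-0.0, 0.2, -5.7]
gripper_width: 0.411
finger_force: 91.5
```

Call:
{"op": "step_arm", "data": {
  "rows": "0 -0.1 1.5 0 0 0 30;0 0 0.7 0 0 0 30;0 0 0 0 0 0 30;2 0 0 0 0 0 30;2 0 0 0 0 0 30;2 0 0 0 0 0 30;1.5 0 0 0 0 0 30;0.3 0 0 0 0 0 30;0 0 0 0 0 0 30;0 0 0 0 0 0 30"
}}

```text
time: 17.18
tool_pos: [0.5481, 0.1408, 0.069]
tcp_rot: [1.0, 0.0, -0.001, 0.0]
force: [0.4, -0.1, -5.9]
gripper_width: 0.413
finger_force: 91.7
```

Now lower until contact (expected TCP z about 0.0653) and release.

Call:
{"op": "step_arm", "data": {
  "rows": "0.2 0 0.2 0 0 0 30;0 0 0.15 0 0 0 30;0 0 0 0 0 0 30;0 0 0 0 0 0 30"
}}

```text
time: 17.68
tool_pos: [0.5509, 0.1407, 0.0658]
tcp_rot: [1.0, -0.0, -0.0, 0.0]
force: [-0.6, -0.1, -6.3]
gripper_width: 0.412
finger_force: 91.7
```

Call:
{"op": "step_arm", "data": {
  "rows": "0 0 0.1 0 0 0 30;0 0 0.1 0 0 0 30;0 0 0 0 0 0 30"
}}

```text
time: 18.05
tool_pos: [0.5515, 0.1407, 0.0653]
tcp_rot: [1.0, 0.0, 0.0, 0.0]
force: [-4.9, -2.2, 3.9]
gripper_width: 0.403
finger_force: 93.2
```

Contact. Release and rise, then move behind and shut the fingers above the handle pad.

Call:
{"op": "step_arm", "data": {
  "rows": "0 0 0 0 0 0 55;0 0 0 0 0 0 75;0 0 0 0 0 0 80;0 0 0 0 0 0 80;0 0 -3 0 0 0 80;0 0 -5 0 0 0 80;0 0 -5 0 0 0 60;-5 0 0 0 0 0 30;-5 0 0 0 0 0 0;-5 0 0 0 0 0 0;-5 0 0 0 0 0 0;0 0 0 0 0 0 0"
}}

```text
time: 19.55
tool_pos: [0.3484, 0.1409, 0.1931]
tcp_rot: [1.0, 0.0, 0.0, -0.0]
force: [0.9, -0.2, 0.1]
gripper_width: 0.003
finger_force: 0.0
```

Run:
```python
from h import *
save('side','s6');save('top','t6')
a=cv2.imread('pics/s6.png')[160:260,130:290];b=cv2.imread('pics/t6.png')[150:250,215:290]
cv2.imwrite('pics/c6.png',cv2.hconcat([cv2.resize(a,(480,300)),cv2.resize(b,(300,400))[:300]]) if 0 else cv2.hconcat([cv2.resize(a,None,fx=3,fy=3,interpolation=2),cv2.resize(b,None,fx=3,fy=3,interpolation=2)]))
```

```text
(no output)
```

View pics/c6.png

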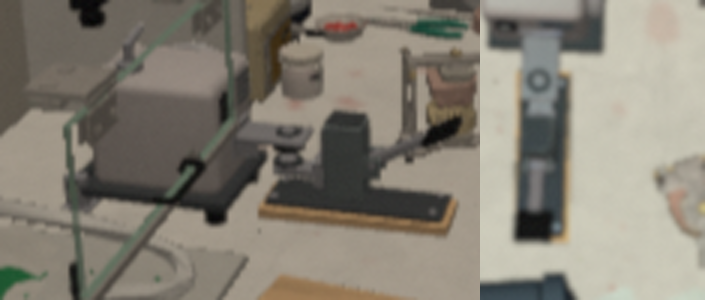

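The jack stands flat on the plate with the saddle under the pad. Column top centre is at about (538,131) and handle pad at about (534,225) in the composite.

Run:
```python
from h import *
f=lambda u,v,z: px2w('t6',215+(u-480+.5)/3-.5,150+(v+.5)/3-.5,z)
print(f(538.5,131,.104),f(534.5,225,.102),'base',f(520,80,.02),f(569,80,.02),f(518,237,.02),f(566,237,.02),'boss',f(540,80,.086))
```

```text
[0.5536 0.1375 0.104 ] [0.4573 0.1392 0.102 ] base [0.6229 0.1661 0.02  ] [0.6237 0.1122 0.02  ] [0.4504 0.1634 0.02  ] [0.4513 0.1115 0.02  ] boss [0.6102 0.1388 0.086 ]
```

Call:
{"op": "step_arm", "data": {
  "rows": "3.5 0.1 0 0 0 0 0;3.5 0 0 0 0 0 0;3.65 0 0 0 0 0 0;0 0 4 0 0 0 0;0 0 3.2 0 0 0 0;0 0 0 0 0 0 0;0 0 0 0 0 0 0"
}}

```text
time: 20.52
tool_pos: [0.4589, 0.1397, 0.1229]
tcp_rot: [1.0, -0.0, 0.001, -0.0]
force: [0.3, -0.4, 0.5]
gripper_width: -0.004
finger_force: 0.0
```

Call:
{"op": "step_arm", "data": {
  "rows": "0 0 0.6 0 0 0 0;0 0 0.6 0 0 0 0;-0.1 0 0.6 0 0 0 0;-0.1 0 0.6 0 0 0 0;-0.1 0 0.6 0 0 0 0;-0.1 0 0.6 0 0 0 0;0 0 0 0 0 0 0;0 0 0 0 0 0 0"
}}

```text
time: 21.52
tool_pos: [0.4536, 0.1397, 0.0864]
tcp_rot: [1.0, -0.0, -0.0, -0.0]
force: [-3.0, -0.6, 9.2]
gripper_width: 0.0
finger_force: 4.0
```

Call:
{"op": "step_arm", "data": {
  "rows": "-0.15 0 0.5 0 0 0 0;-0.15 0 0.5 0 0 0 0;-0.15 0 0.5 0 0 0 0;-0.15 0 0.5 0 0 0 0;0 0 0.4 0 0 0 0;0 0 0 0 0 0 0;0 0 0 0 0 0 0"
}}

```text
time: 22.4
tool_pos: [0.45, 0.1398, 0.0637]
tcp_rot: [1.0, -0.0, 0.003, -0.0]
force: [0.8, -0.1, 11.2]
gripper_width: 0.0
finger_force: 5.4
```

Call:
{"op": "step_arm", "data": {
  "rows": "-0.1 0 0.3 0 0 0 0;0 0 0.2 0 0 0 0;0 0 0 0 0 0 0;0 0 0 0 0 0 0"
}}

```text
time: 22.9
tool_pos: [0.45, 0.1398, 0.0599]
tcp_rot: [1.0, 0.0, 0.004, -0.0]
force: [-1.5, -0.6, 17.0]
gripper_width: -0.001
finger_force: 8.8
```

The force has risen to 17 N, so it's at the stop. I'll check the lift numerically by tracking the lug tip between side pictures.

Run:
```python
from h import *
from plant import get_obs
save('side','s7')
u0,v0=map(int,w2px('s6',[.6,.141,.08])); u1,v1=w2px('s6',[.6,.141,.10]);print('20mm->',u1-u0,v1-v0)
a=cv2.imread('pics/s6.png');b=cv2.imread('pics/s7.png')
for n,(u,v,w,h) in {'lug':(u0,v0-2,10,5),'column':[*map(int,w2px('s6',[.5515,.139,.104])),8,8]}.items():
    t=a[v-h:v+h,u-w:u+w]; y,x=v-30,u-30
    r=cv2.matchTemplate(b[y:y+60,x:x+60],t,cv2.TM_CCOEFF_NORMED);_,m,_,l=cv2.minMaxLoc(r);print(n,m,l[0]+x-(u-w),l[1]+y-(v-h))
o=get_obs();print(o['force'],o['tool_pos'],o['time'])
```

```text
20mm-> -0.10671844571658085 -5.436703755398099
lug 0.740230917930603 0 18
column 0.9944289326667786 0 0
[-2.28292892  0.47957619 17.39568873] [0.44999641 0.13981876 0.05989411] 22.95
```

Run:
```python
from h import *
print(w2px('s6',[.6,.141,.08]),w2px('s6',[.6,.141,.10]))
a=cv2.imread('pics/s6.png');b=cv2.imread('pics/s7.png')
u,v=map(int,w2px('s6',[.6,.141,.084]))
for w,h in ((7,4),(9,6),(6,7)):
    t=a[v-h:v+h,u-w:u+w]; r=cv2.matchTemplate(b[v-h-12:v+h+4,u-w-4:u+w+4],t,cv2.TM_CCOEFF_NORMED);_,m,_,l=cv2.minMaxLoc(r);print(m,l[0]-4,l[1]-12)
big('s7','c7',130,160,290,260,4)
```

```text
(np.float64(229.1006996033436), np.float64(204.79841738863206)) (np.float64(228.89328155428342), np.float64(198.5632962446019))
0.859423041343689 -3 -7
0.6060020923614502 -1 -6
0.7425283193588257 -2 -7
```

View pics/c7.png

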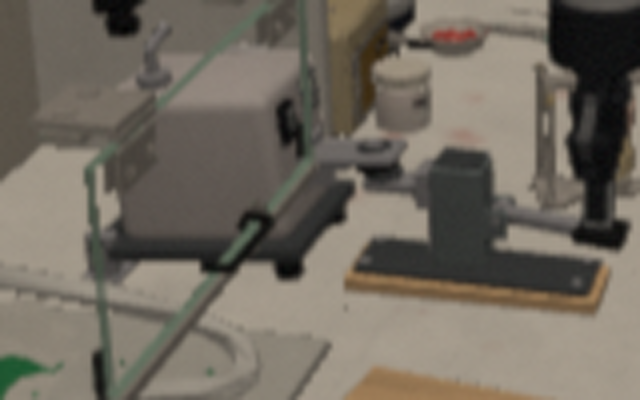

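The lug rose about 7 px, which is roughly 22 mm. The handle is horizontal and the jack column hasn't moved. That view was my 11th picture, one over the limit of 10, which was my miscount. I'm handing in now.

Call:
{"op": "step_arm", "data": {
  "rows": "0 0 0.05 0 0 0 0;0 0 0 0 0 0 0;0 0 0 0 0 0 0"
}}

```text
time: 23.32
tool_pos: [0.45, 0.1398, 0.0598]
tcp_rot: [1.0, 0.0, 0.004, -0.0]
force: [-2.8, -1.1, 21.8]
gripper_width: -0.003
finger_force: 10.5
```

```bash
python3 -c "
from plant import arm,get_obs
print(get_obs()['force']);print(arm.job_done())"
```

```text
[-2.77632661 -1.08492614 21.8081287 ]
the job is handed in; nothing more can be done
None
```

I handed the job in at about 23 s with the handle held down at its stop (about 22 N), the jack standing on the plate, and the pad up about 22 mm by the side camera; no verdict was returned, and I viewed 11 pictures, one over the limit of 10.

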